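# Click a socket onto the square drive of a bench tightening station

### The arm

A 7-joint arm with a two-finger parallel gripper is mounted at the origin on the work surface. World frame = base frame: x ahead of the robot, y to its left, z up, the work surface at z = 0. Lengths are in m, angles in degrees, forces in N, time in s.
With the tool pointing down it reaches from about 0.425 to 0.875 m from the base axis. Payload 4.7 kg.
Tool frame: the origin (TCP) lies on the centre line of the jaws, within the pads' length; the fingertips stand env.nose_length ahead of it and the grasp point (between the pads) lies 8 mm behind it (env.nose_length is the distance from the TCP to the fingertips, in m); y points along the fingers, z is the direction in which the jaws open and shut, and the axes are right-handed (so a half turn about y gives the same grasp; the last joint's range is limited). The gripper opens to 87 mm and grips with 3 to 60 N. Pads are 19 mm wide; open, the fingers measure 117 mm over their backs; the gripper's body (75 mm by 190 mm) begins 51 mm behind the grasp point.
Start: joints at [-70.296, 18.392, -4.016, 83.108, 1.295, 78.541, -3.26], TCP at [0.211, 0.615, 0.234] pointing down, gripper open.
Joint ranges: [-163.93, 163.93], [-17.29, 119.83], [-79.2, 71.16], [3.27, 140.29], [-89.18, 269.18], [5.43, 117.66], [-154.24, 154.24]. Speed limits (degrees/s): [147.25, 147.25, 180, 180, 180, 180, 180].

### API

Orientations are given as [roll, pitch, yaw] about the fixed x, y, z axes, in that order (R = Rz(yaw) Ry(pitch) Rx(roll)).
In Python, from cell import env, read_camera, camera_info, job, models gives the robot as it stands.
- The arm moves only by the tool move_arm, never from a script. Its argument "moves" is a list of rows, each a list of 6 numbers: the shift along the tool's x, y, z in mm, then the turn, a rotation vector about the tool's x, y, z in degrees. In form: [[x, y, z, ax, ay, az], ...]. A call has 1 to 20 rows; each row is the pose to reach, as a shift and turn from the pose commanded when the call began, along the tool's axes at that moment; what a row does not reach only later rows make up. A row lasts 1/12 s, in which the tool goes at most 41.7 mm and 7.16 degrees, less where a joint would pass 70% of its speed; a pose out of reach is approached as far as the arm can. A call with a gripper value outside its range is refused whole. "claw" is the finger opening in mm, from 0 to 87, set as the call begins (left out, the last holds). The fingers move at their own pace and stop on an object; "newtons" is the grip in N (left out, the last holds). Time passes only in rows, so rows that repeat a pose let the fingers close. It gives the time, the measured TCP pose, the force and the opening at its end, in the units of the state.
- env.get_obs(): the state, without advancing time (a new reading comes with each control period).
- read_camera(name): name is "scene" or "top" or "wrist"; returns (picture, depth): 400x640x3 uint8, red, green, blue; 400x640 float32, m along the optical axis (not along the pixel's ray), 0 where there is no reading.
- camera_info(name): a dict with "fx", "fy", "cx", "cy" (pixels), "R" (3x3) and "t" (3): a world point X has camera coordinates R X + t. Camera axes: x right, y down, z forward; pixel columns grow to the right and rows downward; lengths in m; the calibration is good to about 2 mm. The wrist camera is an equidistant fisheye: a pixel r from the principal point sees the ray r / f radians off the axis. A picture is of the moment at which its call begins: read the wrist's pose just before it. camera_info takes no time and is no camera call; for the wrist camera it gives the pose at the moment of the call.
- job.sign_off(): hands the job in, once; it reports no verdict.
Trained networks look in the newest picture that a camera, given by its name, has taken for a name from the list of things; names that differ only in an ending like _2 or _b are one class to them, and where a whole thing is asked for, a point or a joint stands for the part that bears it (a point fixed in the world has none). Each returns a list of dicts, best first, with "score" (0 to 1); they miss things now and then, are a little off and sometimes report something else, mostly with a low value. They report only what shows in the picture. A call takes as long as a camera call.
- models.spot_in(target, camera): "point" ([x, y, z] in m, in world coordinates, good to about 4 mm: the middle of the surface that is visible of it).
- models.cut_out(target, camera): "mask" (400x640 bool, what is visible of it).
The state is a dict: "time_s": time; "qpos": joint angles; "joint_velocities": joint speeds; "effort": joint torques, N m; "tool_pos": TCP position; "tool_rot": TCP orientation; "force": force on the tool from outside, world axes, zero at the start; "wrist_torque": the same for the moment, N m; "grip_width": finger opening in m.
Only numpy, scipy, OpenCV 4.12 (cv2) and the standard library are available. Lean on these libraries where they do the work, as an engineer would, in place of code of your own. Each camera call takes 0.05 s, during which the arm holds its last target.

### The job

Fit the silver socket with the blue band, square-hole end down, onto the upright brass square drive of the grey tightening station: set it on the drive, turn it gently until it drops over the square, then press until the spring ball clicks and it sits fully home on the shoulder, and leave it standing there. The drive is sprung: press no harder than needed and never force it down onto its stop. Leave the black socket, the amber bottle and the lens holder where they are.

Things in the scene. Friction and masses are not known exactly. Their poses are not given: they have to be found in the camera images.
- socket: The socket to fit: silver steel cylinder, blue band near the top, 55 mm tall, standing upright, about 0.2 kg. Lower end 36 mm across, from 26 mm up 40 mm across. Origin: centre of the lower face, where the square hole opens; z up its axis. The hole is 17.2 mm wide, 26 mm deep, sides parallel to the socket's x and y (four blue ticks on top point to the middle of the sides).
- socket_grip (a point): A point on the socket's axis 38 mm above its lower face: a good height to grip, on the 40 mm part. Inside the hole, in the middle of each of the four sides, a channel for the ball rises from the mouth to a ridge 10 mm up, then drops into a dimple centred 14 mm up, so any of the four ways round fits.
- station: The tightening station, fixed to the bench: grey housing 110 x 130 x 70 mm, origin at the centre of its underside, z up. From the middle of its top rises a dark round nose 48 mm across with the upright drive: a round steel shoulder 34 mm across and on it a brass square 16 x 16 mm, 23 mm tall, its top 3 mm bevelled to 10 x 10 mm. The drive does not turn.
- drive_axis (a point): Point on the drive's axis 90 mm above the bench. The square's angle and height are not measured: it may stand at any angle, and its shoulder at rest lies 90 to 93 mm up (square's top 113 to 116 mm). With the socket set on at about 5 N, turn it, at most a quarter turn: once aligned, the drive springs up into the hole and the force falls away. Home, the socket's lower face meets the shoulder.
- drive (a joint): How far the sprung drive is pushed down, in m: 0 at rest, 0.007 on its stop. It starts to yield at about 2 N and takes 3 N more per mm, some 23 N at the stop. More than 0.0062 (about 20 N) counts as forced onto its stop.
- ball (a joint): How far the spring ball in one side of the square (centre 14 mm above the shoulder, standing out 2.6 mm) is pushed in, in m: 0 out, 0.0005 to 0.0015 as the ridge nears it, back to 0 once it has clicked into the dimple. The aligned socket needs a push of roughly 6 to 13 N to pass the ridge (more means it binds: ease off and turn a little); then the force falls, and rises again on the shoulder.
- spare: Bystander: smaller black socket, 28 mm across, 38 mm tall, red band; origin at the centre of its underside.
- solvent: Bystander: small closed amber bottle, 38 mm across, 75 mm tall; origin at the centre of its underside.
- lens: Bystander: black lens in a holder on a small post, 76 mm tall, foot 44 mm across; origin at the centre of its underside.

How it is judged (in metres and radians):
At the end, for the whole second after the job is handed in: The socket stands on the drive, upright within 0.08 rad and within 3 mm of its axis, with its lower face 86 to 95 mm above the bench and the spring ball out again (pushed in less than 0.4 mm), that is clicked into the dimple; it is let go and at rest (value of joint ball below 0.0004 m and z of socket in the frame of station between 0.086 and 0.095 m and horizontal distance between socket and station below 0.003 m and angle between socket's own z axis and vertical below 0.08 rad and linear speed of socket below 0.02 m/s); the robot touches nothing.
It fails at once if the sprung drive is forced down onto its stop (pushed in more than 6.2 mm, about 20 N) (value of joint drive above 0.0062 m).
It fails at once if the black socket, the bottle or the lens holder is shifted by more than 20 mm or knocked over (distance of any of spare, solvent, lens from where it was at the start of the episode above 0.02 m or angle between any of spare, solvent, lens's own z axis and vertical above 0.6 rad).
It also fails if it takes over 67 s, if anything falls off the work surface, if the arm or the gripper's body presses on something with over 40 N, if the wrist force passes 120 N, or if a joint passes its speed limit or range.

## Working session

There is one attempt and no reset: what is moved stays moved. The work goes in short steps, Python scripts to look and compute and a tool call to move; the robot and the scene stay as the last step left them, time stands still between calls to the robot, and variables do not carry over. Pictures are saved under pics/ and viewed, and the job is handed in when it is done.

Besides the shell and the picture viewer there is one more tool, called after "Request:" as name(argument=value, ...) on one line, values as JSON. move_arm: Moves the arm, as the interface text tells. Its arguments: {"type":"object","properties":{"moves":{"type":"array","items":{"type":"array","items":{"type":"number"}}},"claw":{"type":"number"},"newtons":{"type":"number"}},"required":["moves"]}

```bash
mkdir -p pics; ls; python3 - <<'E'
from cell import env, read_camera, camera_info, job, models
import numpy as np, cv2
o=env.get_obs(); print(o); print(env.nose_length)
for c in ["scene","top"]:
    p,d=read_camera(c); cv2.imwrite(f"pics/{c}0.png",p[:,:,::-1]); np.save(f"pics/{c}0d.npy",d)
    i=camera_info(c); print(c,{k:np.round(v,3).tolist() for k,v in i.items()})
    for n in ["socket","station","spare","solvent","lens"]:
        r=models.spot_in(n,c); print(c,n,[(np.round(x["point"],4).tolist(),round(x["score"],2)) for x in r[:3]])
E
```

```text
pics
{'time_s': 0.0, 'qpos': array([-70.29573257,  18.44057833,  -4.01499691,  83.17574444,
         1.29785088,  78.54157547,  -3.26011193]), 'joint_velocities': array([ 0.05497248, -0.0053951 ,  0.04635167,  0.00825056,  0.08145714,
        0.08222405,  0.08186473]), 'effort': array([ 3.20015688e-04, -4.91300368e+01, -4.03867643e-01, -3.12523770e+01,
       -6.38387399e-02,  4.35626437e-02,  1.38022688e-04]), 'tool_pos': array([0.21040104, 0.61442962, 0.23243686]), 'tool_rot': array([-9.01124954e+01, -8.78846393e-03, -1.88945405e+01]), 'force': array([ 0.28841706, -0.37623191,  0.10026402]), 'wrist_torque': array([ 0.00774075, -0.00401422,  0.01440151]), 'grip_width': 0.08698620642755055}
0.011
scene {'fx': 497.953, 'fy': 497.953, 'cx': 323.353, 'cy': 180.393, 'R': [[-0.84, 0.542, -0.011], [0.313, 0.469, -0.826], [-0.443, -0.697, -0.564]], 't': [0.5, -0.139, 1.297]}
scene socket [([0.4521, 0.2377, 0.0431], 0.9), ([0.6208, 0.2527, 0.0286], 0.43)]
scene station [([0.5398, -0.1663, 0.0527], 0.89)]
scene spare [([0.6235, 0.2526, 0.0296], 0.57)]
scene solvent [([0.5854, 0.1221, 0.0413], 0.78)]
scene lens [([0.7253, 0.0555, 0.0083], 0.63)]
top {'fx': 377.843, 'fy': 377.843, 'cx': 319.805, 'cy': 200.561, 'R': [[-0.016, -1.0, -0.014], [-0.989, 0.018, -0.147], [0.148, 0.012, -0.989]], 't': [0.036, 0.61, 0.649]}
top socket [([0.4476, 0.2303, 0.0581], 0.9)]
top station [([0.5154, -0.2043, 0.0734], 0.7)]
top spare [([0.6123, 0.2449, 0.0389], 0.64)]
top solvent [([0.5725, 0.1125, 0.0526], 0.83)]
top lens [([0.7127, 0.0464, 0.0332], 0.77)]
```

View pics/scene0.png

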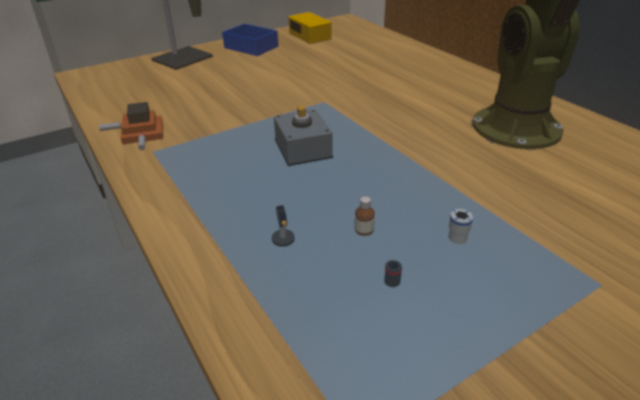

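View pics/top0.png

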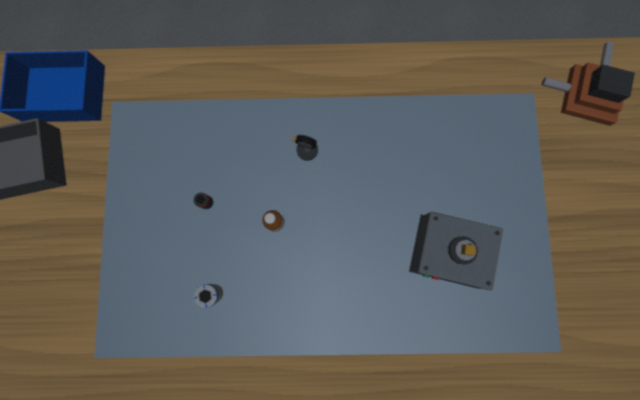

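```bash
cat > h.py <<'E'
from cell import env, read_camera, camera_info, job, models
import numpy as np, cv2
from scipy.spatial.transform import Rotation as Rot
def ray(c,u,v,i=None):
    i=i or camera_info(c); R=np.array(i["R"]);t=np.array(i["t"])
    x=(u-i["cx"])/i["fx"];y=(v-i["cy"])/i["fy"]
    if c=="wrist":
        r=np.hypot(x,y); s=np.sin(r)/max(r,1e-9); d=np.array([x*s,y*s,np.cos(r)])
    else: d=np.array([x,y,1.])
    return -R.T@t, R.T@d
def onz(c,u,v,z,i=None):
    o,d=ray(c,u,v,i); return o+d*(z-o[2])/d[2]
def proj(c,X,i=None):
    i=i or camera_info(c); p=np.array(i["R"])@np.array(X)+np.array(i["t"])
    if c=="wrist":
        r=np.hypot(p[0],p[1]); th=np.arctan2(r,p[2]); s=th/max(r,1e-9); return i["cx"]+i["fx"]*p[0]*s, i["cy"]+i["fy"]*p[1]*s
    return i["cx"]+i["fx"]*p[0]/p[2], i["cy"]+i["fy"]*p[1]/p[2]
E
python3 - <<'E'
from h import *
p=cv2.imread("pics/top0.png"); q=cv2.imread("pics/scene0.png")
def z(im,u,v,h=20,s=14): return cv2.resize(im[v-h:v+h,u-h:u+h],None,fx=s,fy=s,interpolation=cv2.INTER_CUBIC)
a=np.vstack([np.hstack([z(p,205,296,20,7),z(p,466,250,20,7)]),np.hstack([z(q,460,224,20,7),z(q,301,118,20,7)])])
cv2.imwrite("pics/zoom0.png",a)
p,d=read_camera("wrist"); cv2.imwrite("pics/wrist0.png",p[:,:,::-1])
i=camera_info("wrist"); print(i)
E
```

```text
{'fx': 309.70691628693146, 'fy': 309.70691628693146, 'cx': 316.2227940653646, 'cy': 197.75365204460215, 'R': array([[ 0.3231673 ,  0.94634058,  0.0015538 ],
       [ 0.91605555, -0.31323643,  0.25044992],
       [ 0.23749762, -0.07951386, -0.96812831]]), 't': array([-0.65088283, -0.03024356,  0.38885565])}
```

View pics/zoom0.png

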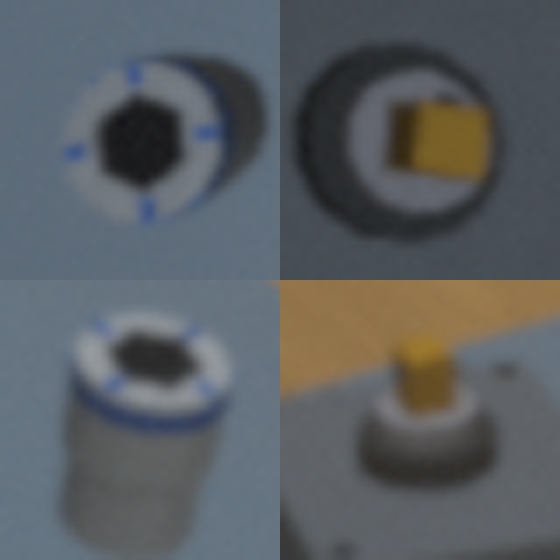

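View pics/wrist0.png

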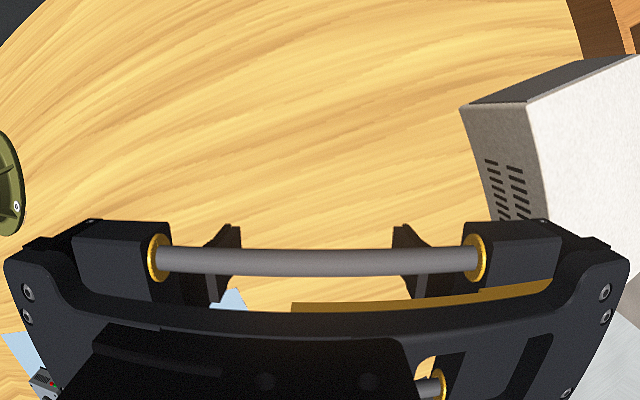

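```bash
python3 - <<'E'
from h import *
i=camera_info("top")
def w(X,Y,u0,v0,z): return onz("top",u0+(X+.5)/7-.5,v0+(Y+.5)/7-.5,z,i)
T=[w(*q,185,276,.055) for q in [(135,75),(207,132),(148,210),(75,152)]]
T=np.array(T);print(np.round(T,4),T.mean(0)); a=T[0]-T[2];b=T[1]-T[3]; print(np.degrees(np.arctan2(a[1],a[0])),np.degrees(np.arctan2(b[1],b[0])))
# brass
Q=np.array([w(*q,446-280//7+40-0,230,.114) for q in []]) 
B=np.array([w(X-280,Y,446,230,.113) for X,Y in [(415,103),(488,108),(487,178),(412,172)]]);print(np.round(B,4),B.mean(0))
for k in range(4):
    e=B[(k+1)%4]-B[k];print(np.degrees(np.arctan2(e[1],e[0])),np.linalg.norm(e))
# shoulder circle center zoom
print("shoulder",w(423-280,140,446,230,.0915), "nose?")
# scene
i2=camera_info("scene")
def ws(X,Y,u0,v0,z): return onz("scene",u0+(X+.5)/7-.5,v0+(Y+.5)/7-.5,z,i2)
print("scene socket top", ws(153,360-280,440,204,.055),"brass top",ws(423-280,350-280,281,98,.115),"shoulder",ws(427-280,405-280,281,98,.0915))
for c in["top","scene"]:
  read_camera(c)
  for n in ["drive_axis","drive","socket_grip","station"]:
    r=models.spot_in(n,c); print(c,n,[(np.round(x["point"],4).tolist(),round(x["score"],2)) for x in r[:2]])
print(env.get_obs()["time_s"])
E
```

```text
[[0.4603 0.2327 0.055 ]
 [0.446  0.2141 0.055 ]
 [0.4273 0.2284 0.055 ]
 [0.4416 0.2472 0.055 ]] [0.44380473 0.23061976 0.055     ]
7.320539101232193 -82.39748756081205
[[ 0.5248 -0.2086  0.113 ]
 [ 0.5234 -0.2254  0.113 ]
 [ 0.5074 -0.2239  0.113 ]
 [ 0.509  -0.2068  0.113 ]] [ 0.51617809 -0.21619185  0.113     ]
-94.85070776083941 0.0167822946324738
174.83767645533536 0.016080877289218476
84.52711827568102 0.01717985454549772
-6.594937123629021 0.01590145510999767
shoulder [ 0.51660334 -0.21778627  0.0915    ] nose?
scene socket top [0.44397339 0.23159325 0.055     ] brass top [ 0.5213913  -0.20628337  0.115     ] shoulder [ 0.51755332 -0.21180248  0.0915    ]
top drive_axis [([0.5162, -0.1991, 0.0704], 0.77)]
top drive [([0.5154, -0.2092, 0.0891], 0.67)]
top socket_grip [([0.443, 0.2245, 0.057], 0.68)]
top station [([0.5146, -0.2032, 0.0692], 0.79)]
scene drive_axis [([0.5407, -0.1633, 0.0538], 0.82)]
scene drive [([0.5212, -0.2112, 0.09], 0.66)]
scene socket_grip [([0.4581, 0.2401, 0.043], 0.77)]
scene station [([0.5408, -0.1643, 0.0539], 0.9)]
1.15
```

```bash
cat >> h.py <<'E'
def delta(pos,yaw,roll=-90,pitch=0):
    o=env.get_obs(); p=o["tool_pos"]; R=Rot.from_euler("xyz",o["tool_rot"],degrees=True)
    R2=Rot.from_euler("xyz",[roll,pitch,yaw],degrees=True)
    d=R.inv().apply(np.array(pos)-p)*1000; r=(R.inv()*R2).as_rotvec(degrees=True)
    print("t",round(o["time_s"],2),"delta",np.round(d,1),np.round(r,2),"F",np.round(o["force"],2),"pos",np.round(p,4),"rot",np.round(o["tool_rot"],2),"w",round(o["grip_width"],4))
E
python3 -c "
from h import *
delta([.444,.231,.15],-82.5)"
```

```text
t 1.15 delta [ 345.2   83.6 -287.7] [-0.   63.61  0.  ] F [-0.68  0.9   0.51] pos [0.2105 0.615  0.2336] rot [-90.    -0.   -18.89] w 0.0868
```

Request:
move_arm(moves=[[345,83.5,-287.5,0,63.6,0],[345,83.5,-287.5,0,63.6,0],[345,83.5,-287.5,0,63.6,0],[345,83.5,-287.5,0,63.6,0],[345,83.5,-287.5,0,63.6,0],[345,83.5,-287.5,0,63.6,0],[345,83.5,-287.5,0,63.6,0],[345,83.5,-287.5,0,63.6,0],[345,83.5,-287.5,0,63.6,0],[345,83.5,-287.5,0,63.6,0],[345,83.5,-287.5,0,63.6,0],[345,83.5,-287.5,0,63.6,0],[345,83.5,-287.5,0,63.6,0],[345,83.5,-287.5,0,63.6,0],[345,83.5,-287.5,0,63.6,0],[345,83.5,-287.5,0,63.6,0]], claw=87, newtons=25)

```text
time_s: 2.48
tool_pos: [0.4432, 0.2329, 0.1503]
tool_rot: [-90.0, 0.0, -82.3]
force: [-0.1, -1.4, -0.0]
grip_width: 0.0868
```

```bash
python3 - <<'E'
from h import *
delta([.444,.231,.03],-82.5)
i=camera_info("wrist"); p,d=read_camera("wrist"); cv2.imwrite("pics/wrist1.png",p[:,:,::-1])
print("pred",proj("wrist",[.444,.231,.055],i)," axisTCP",proj("wrist",env.get_obs()["tool_pos"],i))
for n in ["socket"]:
    r=models.spot_in(n,"wrist"); print(n,[(np.round(x["point"],4).tolist(),round(x["score"],2)) for x in r[:2]])
E
```

```text
t 2.48 delta [  2.1 120.3   0.5] [-0.02  0.18 -0.03] F [-0.06 -1.44 -0.04] pos [0.4432 0.2329 0.1503] rot [-8.998e+01  3.000e-02 -8.232e+01] w 0.0868
pred (np.float64(316.9345269543406), np.float64(206.09377284297432))  axisTCP (np.float64(316.56313713030295), np.float64(251.74362371658313))
socket [([0.4484, 0.23, 0.0549], 0.94)]
```

View pics/wrist1.png

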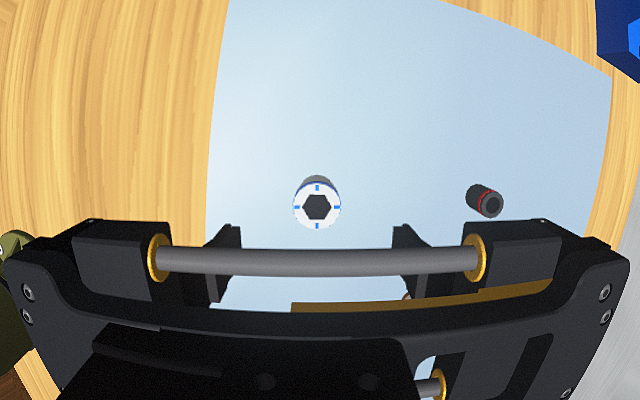

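Request:
move_arm(moves=[[1.5,30,0.5,0,0,0],[1.5,60,0.5,0,0,0],[1.5,90,0.5,0,0,0],[1.5,110,0.5,0,0,0],[1.5,120,0.5,0,0,0],[1.5,120,0.5,0,0,0],[1.5,120,0.5,0,0,0]])

```text
time_s: 3.17
tool_pos: [0.4447, 0.2303, 0.0305]
tool_rot: [-90.0, 0.0, -82.5]
force: [-0.2, 0.8, 0.3]
grip_width: 0.0871
```

Request:
move_arm(moves=[[0,0,0,0,0,0],[0,0,0,0,0,0],[0,0,0,0,0,0],[0,0,0,0,0,0],[0,0,0,0,0,0],[0,0,0,0,0,0],[0,0,0,0,0,0],[0,0,0,0,0,0],[0,0,0,0,0,0],[0,0,0,0,0,0]], claw=30, newtons=25)

```text
time_s: 4.0
tool_pos: [0.4444, 0.2298, 0.0301]
tool_rot: [-90.0, -0.0, -82.5]
force: [-1.2, -0.6, 2.0]
grip_width: 0.0393
```

Request:
move_arm(moves=[[0,-35,0,0,0,0],[0,-75,0,0,0,0],[10,-115,0,0,0,0],[40,-150,0,0,0,0],[80,-170,5,0,13,0],[120,-185,9,0,13,0],[160,-185,9,0,13,0],[200,-185,9,0,13,0],[240,-185,9,0,13,0],[280,-185,9,0,13,0],[320,-185,9,0,13,0],[360,-185,9,0,13,0],[400,-185,9,0,13,0],[440,-185,9,0,13,0],[460,-185,9,0,13,0],[471,-185,9,0,13,0],[471,-185,9,0,13,0],[471,-185,9,0,13,0],[471,-185,9,0,13,0],[471,-185,9,0,13,0]])

```text
time_s: 5.67
tool_pos: [0.5152, -0.2341, 0.2148]
tool_rot: [-90.0, 0.1, -95.3]
force: [0.9, -0.3, -1.8]
grip_width: 0.0392
```

```bash
python3 - <<'E'
from h import *
delta([.517,-.2155,.17],-95.5)
i=camera_info("wrist"); p,d=read_camera("wrist"); cv2.imwrite("pics/wrist2.png",p[:,:,::-1]); np.save("pics/wrist2d.npy",d)
import pickle; pickle.dump(i,open("pics/w2.pkl","wb"))
u,v=proj("wrist",[.517,-.2155,.115],i); print("pred",u,v)
u,v=int(u),int(v)
q=p[max(0,v-50):v+50,u-65:u+65,::-1]; print(max(0,v-50),u-65); cv2.imwrite("pics/wrist2z.png",cv2.resize(q,None,fx=6,fy=6,interpolation=cv2.INTER_CUBIC))
for n in ["drive","station","socket"]:
    r=models.spot_in(n,"wrist"); print(n,[(np.round(x["point"],4).tolist(),round(x["score"],2)) for x in r[:2]])
E
```

```text
t 5.67 delta [-18.6  44.8   0. ] [ 0.01  0.15 -0.07] F [ 0.87 -0.26 -1.76] pos [ 0.5152 -0.2341  0.2148] rot [-9.001e+01  7.000e-02 -9.535e+01] w 0.0392
pred 316.62232075498326 180.5916448118836
130 251
drive []
station [([0.5162, -0.1979, 0.0715], 0.56)]
socket [([0.515, -0.2226, 0.2378], 0.84), ([0.5127, -0.2131, 0.0905], 0.27)]
```

View pics/wrist2.png

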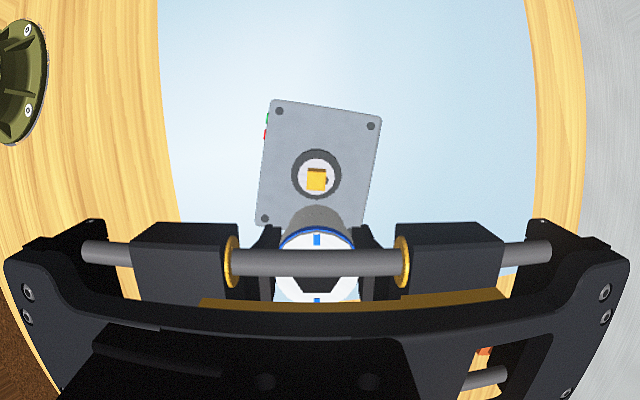

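View pics/wrist2z.png

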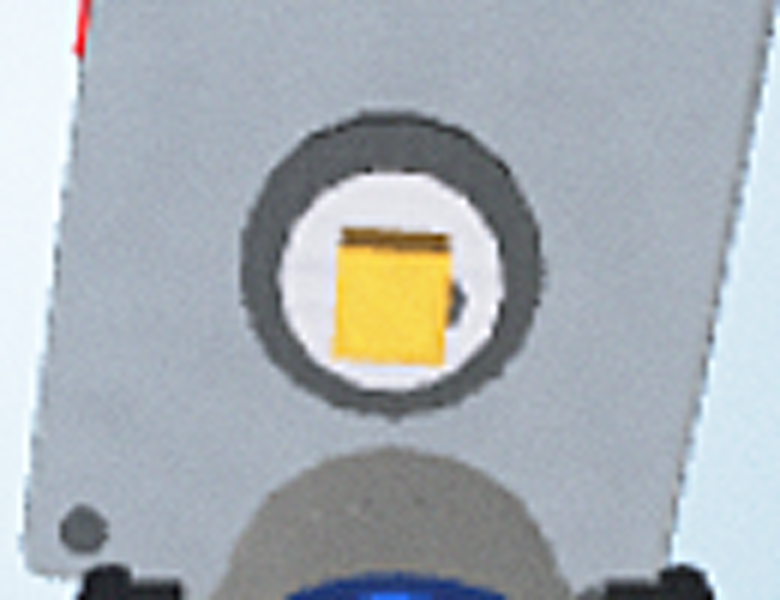

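```bash
python3 - <<'E'
from h import *
import pickle; i=pickle.load(open("pics/w2.pkl","rb"))
p=cv2.imread("pics/wrist2.png"); d=np.load("pics/wrist2d.npy")
hsv=cv2.cvtColor(p,cv2.COLOR_BGR2HSV); roi=np.zeros(p.shape[:2],bool); roi[155:200,296:335]=1
br=roi&(hsv[...,1]>140)&(hsv[...,2]>190)&(hsv[...,0]<35)
c,_=cv2.findContours(br.astype(np.uint8),0,cv2.CHAIN_APPROX_NONE); c=max(c,key=len)[:,0]
W=np.array([onz("wrist",u,v,.112,i)[:2] for u,v in c]); r=cv2.minAreaRect((W*1000).astype(np.float32)); print("brass",r)
wh=roi&(hsv[...,1]<30)&(hsv[...,2]>180)
roi[:]=0;roi[145:205,285:345]=1
wh=roi&((hsv[...,1]<22)&(hsv[...,2]>205)|br|(hsv[...,1]>140)&(hsv[...,0]<35))
c,_=cv2.findContours(wh.astype(np.uint8),0,cv2.CHAIN_APPROX_NONE); c=max(c,key=len)[:,0]
h=cv2.convexHull(c)[:,0]
print("shoulder",cv2.minEnclosingCircle(np.array([onz("wrist",u,v,.0915,i)[:2]*1000 for u,v in h],np.float32)), cv2.fitEllipse(np.array([onz("wrist",u,v,.0915,i)[:2]*1000 for u,v in h],np.float32)))
# nose
dk=roi&(hsv[...,2]<120)
c,_=cv2.findContours(dk.astype(np.uint8),0,cv2.CHAIN_APPROX_NONE); c=max(c,key=len)[:,0]
for z in(.08,.09): print("nose",cv2.fitEllipse(np.array([onz("wrist",u,v,z,i)[:2]*1000 for u,v in cv2.convexHull(c)[:,0]],np.float32)))
# depth heights
def zat(u,v):
    D=d[v,u]; o,dr=ray("wrist",u,v,i); R=np.array(i["R"]); k=D/(R[2]@dr); return (o+dr*k).round(4)
for u,v in [(316,180),(317,178),(305,172),(290,130)]: print(u,v,d[v,u],zat(u,v))
# held socket ticks
print("ticks tool dir", proj("wrist",[0,0,0],i))
E
```

```text
brass ((516.3302001953125, -215.8123779296875), (15.65483570098877, 15.348858833312988), 79.80892944335938)
shoulder ((516.3167114257812, -216.30015563964844), 16.570735931396484) ((516.307373046875, -216.30264282226562), (32.831336975097656, 32.920310974121094), 78.87104797363281)
nose ((516.291015625, -216.1339111328125), (46.6640510559082, 48.13793182373047), 168.4407196044922)
nose ((516.4667358398438, -214.3822784423828), (45.034217834472656, 46.45659637451172), 168.44020080566406)
316 180 0.257565 [ 0.5165 -0.2153  0.1131]
317 178 0.2552665 [ 0.5175 -0.2134  0.115 ]
305 172 0.27899295 [ 0.5069 -0.2115  0.0903]
290 130 0.2887476 [ 0.4956 -0.1729  0.0706]
ticks tool dir (np.float64(11.625011750730664), np.float64(81.30608649607179))
```

```bash
python3 - <<'E'
from h import *
import pickle; i=pickle.load(open("pics/w2.pkl","rb"))
p=cv2.imread("pics/wrist2.png")
q=p[195:310,255:380]; z=cv2.resize(q,None,fx=6,fy=6,interpolation=cv2.INTER_CUBIC)
tcp=np.array([.5152,-.2341,.2148]); R=Rot.from_euler("xyz",[-90,.07,-95.35],degrees=True)
for off,col in ((0,(0,0,255)),):
  for (yy,rad) in ((-25,20),(-25,19),(4,20),(4,18),(30,18)):
    pts=[]
    for a in np.linspace(0,2*np.pi,73):
        X=tcp+R.apply([rad*np.cos(a)/1000+off,yy/1000,rad*np.sin(a)/1000]); u,v=proj("wrist",X,i); pts.append(((u-255+.5)*6,(v-195+.5)*6))
    cv2.polylines(z,[np.int32(pts)],True,col,1)
cv2.imwrite("pics/held.png",z)
E
```

```text
(no output)
```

View pics/held.png

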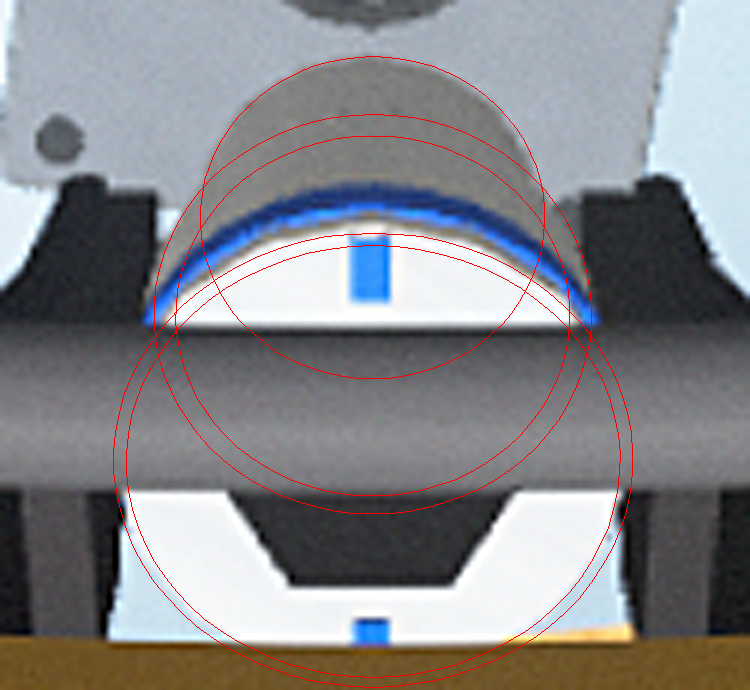

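```bash
python3 -c "
from h import *
delta([.5163,-.2163,.152],-98.5)"
```

```text
t 5.87 delta [-18.6  63.2  -0.7] [-0.02  3.1  -0.03] F [ 0.68 -0.15 -2.53] pos [ 0.5152 -0.235   0.2151] rot [-8.998e+01  3.000e-02 -9.540e+01] w 0.0394
```

Request:
move_arm(moves=[[-15,20,-0.7,0,3.1,0],[-18.6,45,-0.7,0,3.1,0],[-18.6,58,-0.7,0,3.1,0],[-18.6,63,-0.7,0,3.1,0],[-18.6,63,-0.7,0,3.1,0],[-18.6,63,-0.7,0,3.1,0],[-18.6,63,-0.7,0,3.1,0]])

```text
time_s: 6.45
tool_pos: [0.5167, -0.2184, 0.1533]
tool_rot: [-89.9, -0.0, -98.6]
force: [0.1, 0.2, -2.3]
grip_width: 0.0394
```

```bash
python3 - <<'E'
from h import *
delta([.5163,-.2163,.142],-98.5)
i=camera_info("wrist")
p,d=read_camera("wrist"); cv2.imwrite("pics/wrist3.png",cv2.resize(p[130:310,220:420,::-1],None,fx=3.3,fy=3.3))
p,d=read_camera("scene"); cv2.imwrite("pics/scene3.png",cv2.resize(p[60:170,240:360,::-1],None,fx=5,fy=5))
delta([.5163,-.2163,.142],-98.5)
E
```

```text
t 6.45 delta [-2.  11.3 -0.8] [-0.12 -0.14  0.03] F [ 0.08  0.21 -2.34] pos [ 0.5167 -0.2184  0.1533] rot [-8.988e+01 -3.000e-02 -9.864e+01] w 0.0394
t 6.55 delta [-1.7 11.3 -0.7] [-0.12 -0.13  0.01] F [-0.19  0.77 -1.86] pos [ 0.5167 -0.2181  0.1533] rot [-8.988e+01 -1.000e-02 -9.863e+01] w 0.039
```

View pics/wrist3.png

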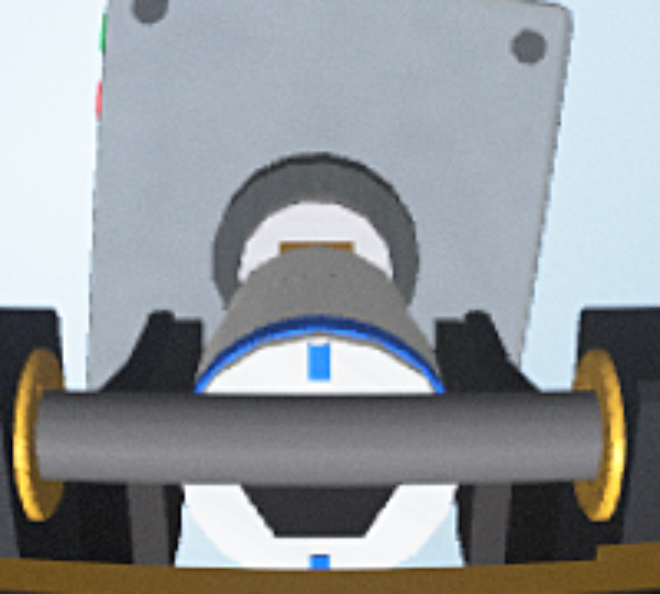

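View pics/scene3.png

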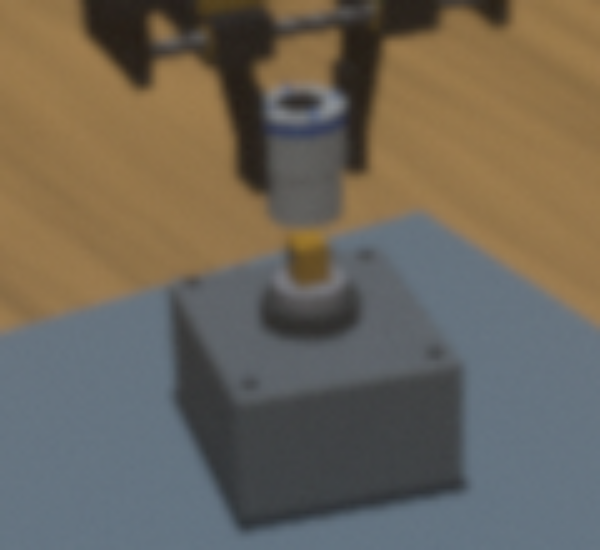

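Request:
move_arm(moves=[[-1.8,2,-0.7,0,0,0],[-1.8,4,-0.7,0,0,0],[-1.8,6,-0.7,0,0,0],[-1.8,6,-0.7,0,0,0],[-1.8,6,-0.7,0,0,0],[-1.8,6,-0.7,0,0,0]])

```text
time_s: 7.05
tool_pos: [0.5156, -0.2155, 0.146]
tool_rot: [-90.0, 0.0, -98.6]
force: [1.3, -0.0, -1.0]
grip_width: 0.0393
```

```bash
python3 -c "
from h import *
delta([.5163,-.2163,.142],-98.5)"
```

```text
t 7.05 delta [0.7 4.  0.8] [ 0.   -0.09 -0.  ] F [ 1.34 -0.01 -1.03] pos [ 0.5156 -0.2155  0.146 ] rot [-90.     0.   -98.59] w 0.0393
```

Request:
move_arm(moves=[[0.3,0.5,0.4,0,0,0],[0.3,1,0.4,0,0,0],[0.3,1.5,0.4,0,0,0],[0.3,2,0.4,0,0,0],[0.3,2,0.4,0,0,0],[0.3,2,0.4,0,0,0]])

```text
time_s: 7.55
tool_pos: [0.516, -0.2158, 0.144]
tool_rot: [-90.0, 0.0, -98.6]
force: [0.7, 0.6, -2.6]
grip_width: 0.0391
```

Request:
move_arm(moves=[[0,0.5,0,0,0,0],[0,1,0,0,0,0],[0,1,0,0,0,0],[0,1,0,0,0,0]])

```text
time_s: 7.88
tool_pos: [0.516, -0.2158, 0.143]
tool_rot: [-90.0, 0.0, -98.6]
force: [0.8, -0.7, -1.6]
grip_width: 0.0392
```

Request:
move_arm(moves=[[0,0.5,0,0,0,0],[0,1,0,0,0,0],[0,1,0,0,0,0],[0,1,0,0,0,0]])

```text
time_s: 8.22
tool_pos: [0.516, -0.2159, 0.142]
tool_rot: [-90.0, 0.0, -98.6]
force: [0.2, 0.8, -0.8]
grip_width: 0.039
```

Request:
move_arm(moves=[[0,0.5,0,0,0,0],[0,1,0,0,0,0],[0,1.5,0,0,0,0],[0,1.5,0,0,0,0],[0,1.5,0,0,0,0]])

```text
time_s: 8.63
tool_pos: [0.516, -0.216, 0.1406]
tool_rot: [-90.0, -0.0, -98.6]
force: [-0.4, -0.6, -0.7]
grip_width: 0.0391
```

Request:
move_arm(moves=[[0,0.5,0,0,0,0],[0,1,0,0,0,0],[0,1.5,0,0,0,0],[0,1.5,0,0,0,0],[0,1.5,0,0,0,0]])

```text
time_s: 9.05
tool_pos: [0.5161, -0.2163, 0.139]
tool_rot: [-90.0, -0.0, -98.6]
force: [1.2, -1.7, -1.9]
grip_width: 0.0391
```

Request:
move_arm(moves=[[0,0.5,0,0,0,0],[0,1,0,0,0,0],[0,1.5,0,0,0,0],[0,2,0,0,0,0],[0,2,0,0,0,0],[0,2,0,0,0,0]])

```text
time_s: 9.55
tool_pos: [0.5162, -0.2161, 0.1371]
tool_rot: [-90.0, -0.0, -98.6]
force: [1.7, -2.3, -1.5]
grip_width: 0.0394
```

```bash
python3 - <<'E'
from h import *
p,d=read_camera("scene"); cv2.imwrite("pics/scene4.png",cv2.resize(p[60:170,240:360,::-1],None,fx=5,fy=5))
delta([.5163,-.2163,.120],-98.5)
E
```

```text
t 9.6 delta [ 0.1 17.1  0.2] [-0.03 -0.1   0.02] F [ 0.68 -2.75 -0.65] pos [ 0.5161 -0.2161  0.1371] rot [-8.997e+01 -2.000e-02 -9.860e+01] w 0.0394
```

View pics/scene4.png

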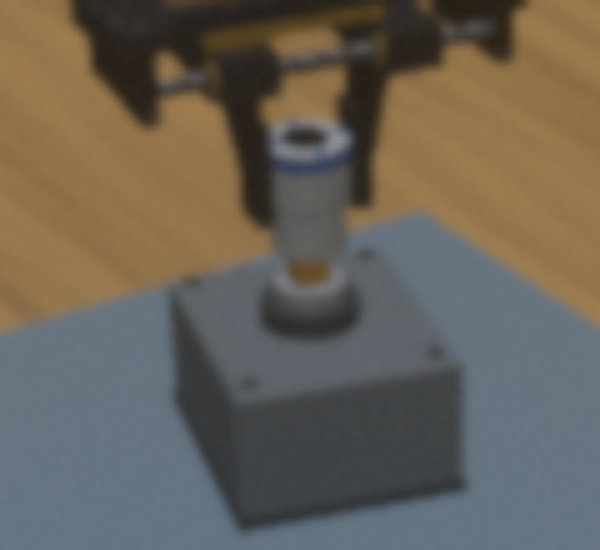

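Request:
move_arm(moves=[[0.4,0.5,0.2,0,0,0],[0.4,1,0.2,0,0,0],[0.4,1.5,0.2,0,0,0],[0.4,2,0.2,0,0,0],[0.4,2.5,0.2,0,0,0],[0.4,3,0.2,0,0,0],[0.4,3,0.2,0,0,0],[0.4,3,0.2,0,0,0]])

```text
time_s: 10.27
tool_pos: [0.5165, -0.2163, 0.1341]
tool_rot: [-89.9, -0.0, -98.6]
force: [1.9, -2.7, -0.7]
grip_width: 0.0393
```

Request:
move_arm(moves=[[0,0.5,0,0,0,0],[0,1,0,0,0,0],[0,1.5,0,0,0,0],[0,2,0,0,0,0],[0,2,0,0,0,0],[0,2,0,0,0,0]])

```text
time_s: 10.77
tool_pos: [0.5167, -0.2164, 0.1323]
tool_rot: [-89.9, -0.0, -98.6]
force: [2.8, -3.2, 0.4]
grip_width: 0.0396
```

Request:
move_arm(moves=[[0.5,0,0.5,0,0,0],[0.5,0.5,0.5,0,0,0],[0.5,1,0.5,0,0,0],[0.5,1,0.5,0,0,0],[0.5,1,0.5,0,0,0]])

```text
time_s: 11.18
tool_pos: [0.5168, -0.2166, 0.1311]
tool_rot: [-90.0, 0.0, -98.6]
force: [3.5, -2.0, -0.1]
grip_width: 0.0392
```

```bash
python3 - <<'E'
from h import *
delta([.5163,-.2163,.120],-98.5); print(env.get_obs()["wrist_torque"])
E
```

```text
t 11.18 delta [-0.3 11.1 -0.6] [-0.03 -0.08 -0.01] F [ 3.55 -1.96 -0.1 ] pos [ 0.5168 -0.2166  0.1311] rot [-8.997e+01  1.000e-02 -9.858e+01] w 0.0392
[-0.58677006 -1.00388492 -0.04649821]
```

Request:
move_arm(moves=[[0.2,0,0.3,0,0,0],[0.4,0,0.6,0,0,0],[0.4,0,0.6,0,0,0],[0.4,0,0.6,0,0,0]])

```text
time_s: 11.52
tool_pos: [0.5169, -0.2169, 0.1308]
tool_rot: [-90.0, 0.0, -98.6]
force: [3.7, -0.9, 0.6]
grip_width: 0.0393
```

```bash
python3 - <<'E'
from h import *
delta([.5163,-.2163,.120],-98.5); print(env.get_obs()["wrist_torque"])
p,d=read_camera("scene"); cv2.imwrite("pics/scene5.png",cv2.resize(p[60:170,240:360,::-1],None,fx=5,fy=5))
delta([.5163,-.2163,.120],-98.5); print(env.get_obs()["wrist_torque"])
E
```

```text
t 11.52 delta [-0.5 10.8 -0.7] [ 0.03 -0.08 -0.03] F [ 3.74 -0.89  0.59] pos [ 0.5169 -0.2169  0.1308] rot [-9.003e+01  3.000e-02 -9.858e+01] w 0.0393
[-0.25318122 -0.81186201  0.01040918]
t 11.57 delta [-0.5 10.8 -0.7] [ 0.03 -0.08 -0.03] F [ 3.74 -1.38 -0.22] pos [ 0.517  -0.2169  0.1308] rot [-9.003e+01  3.000e-02 -9.858e+01] w 0.0394
[-0.28256335 -0.86160681  0.00697909]
```

View pics/scene5.png

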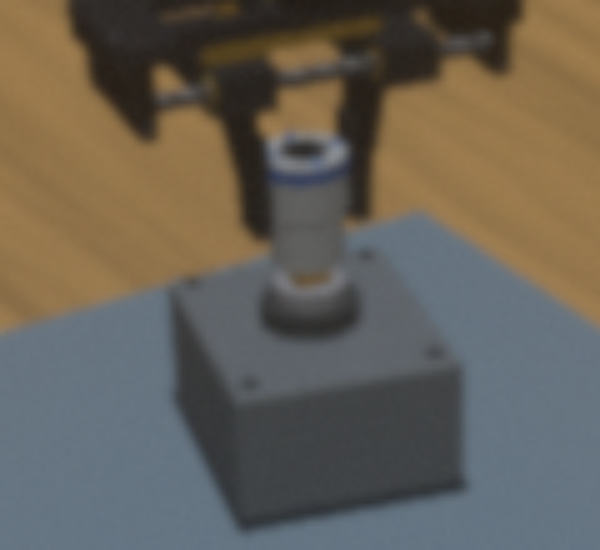

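Request:
move_arm(moves=[[0.1,0.3,0.5,0,0,0],[0.2,0.7,1,0,0,0],[0.2,1,1,0,0,0],[0.2,1.5,1,0,0,0],[0.2,1.5,1,0,0,0],[0.2,1.5,1,0,0,0]])

```text
time_s: 12.07
tool_pos: [0.5173, -0.2174, 0.1293]
tool_rot: [-90.1, 0.0, -98.6]
force: [0.1, 1.1, 1.7]
grip_width: 0.0393
```

```bash
python3 - <<'E'
from h import *
delta([.5163,-.2163,.120],-98.5); print(env.get_obs()["wrist_torque"])
E
```

```text
t 12.07 delta [-0.9  9.3 -1.1] [ 0.1  -0.11 -0.04] F [0.13 1.07 1.74] pos [ 0.5173 -0.2174  0.1293] rot [-9.010e+01  4.000e-02 -9.861e+01] w 0.0393
[ 0.10548206  0.17075618 -0.06398397]
```

Request:
move_arm(moves=[[-0.2,0.5,0,0,0,0],[-0.2,1,0,0,0,0],[-0.2,1.5,0,0,0,0],[-0.2,1.5,0,0,0,0],[-0.2,1.5,0,0,0,0]])

```text
time_s: 12.48
tool_pos: [0.5174, -0.2175, 0.1278]
tool_rot: [-90.1, 0.0, -98.6]
force: [-3.4, 0.1, 2.7]
grip_width: 0.0391
```

Request:
move_arm(moves=[[0,0.5,0,0,0,0],[0,1,0,0,0,0],[0,1.5,0,0,0,0],[0,1.5,0,0,0,0],[0,1.5,0,0,0,0]])

```text
time_s: 12.9
tool_pos: [0.5174, -0.2176, 0.1264]
tool_rot: [-90.1, 0.0, -98.6]
force: [-4.7, 1.1, 4.4]
grip_width: 0.0394
```

Request:
move_arm(moves=[[-0.2,0,-0.4,0,0,0],[-0.3,0,-0.7,0,0,0],[-0.3,0,-0.7,0,0,0],[-0.3,0,-0.7,0,0,0]])

```text
time_s: 13.23
tool_pos: [0.5174, -0.2174, 0.1266]
tool_rot: [-90.0, -0.0, -98.6]
force: [-4.2, -0.8, 3.6]
grip_width: 0.0397
```

```bash
python3 - <<'E'
from h import *
p,d=read_camera("scene"); cv2.imwrite("pics/scene6.png",cv2.resize(p[60:170,240:360,::-1],None,fx=5,fy=5))
delta([.5163,-.2163,.120],-98.5); print(env.get_obs()["wrist_torque"])
E
```

```text
t 13.28 delta [-1.   6.6 -1.2] [-0.01 -0.11  0.02] F [-3.98 -0.78  3.39] pos [ 0.5173 -0.2174  0.1266] rot [-8.999e+01 -2.000e-02 -9.861e+01] w 0.0393
[-0.20106705  1.11659407 -0.05488213]
```

View pics/scene6.png

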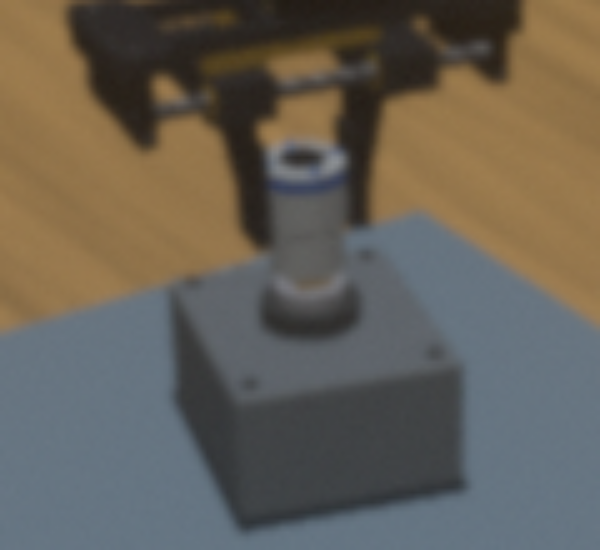

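Request:
move_arm(moves=[[0,0,-0.5,0,0,0],[0,0,-0.8,0,0,0],[0,0.5,-0.8,0,0,0],[0,1,-0.8,0,0,0],[0,1,-0.8,0,0,0]])

```text
time_s: 13.7
tool_pos: [0.5173, -0.2171, 0.1259]
tool_rot: [-89.9, -0.0, -98.6]
force: [-1.6, -0.8, 3.6]
grip_width: 0.0393
```

Request:
move_arm(moves=[[0,0.5,-0.2,0,0,0],[0,1,-0.2,0,0,0],[0,1,-0.2,0,0,0],[0,1,-0.2,0,0,0]])

```text
time_s: 14.03
tool_pos: [0.5172, -0.2169, 0.1249]
tool_rot: [-89.9, 0.0, -98.6]
force: [0.6, -0.6, 3.2]
grip_width: 0.0392
```

Request:
move_arm(moves=[[0,0.5,0,0,0,0],[0,1,0,0,0,0],[0,1,0,0,0,0],[0,1,0,0,0,0]])

```text
time_s: 14.37
tool_pos: [0.5168, -0.2168, 0.1228]
tool_rot: [-90.0, -0.0, -98.6]
force: [5.0, -2.0, -4.6]
grip_width: 0.0393
```

Request:
move_arm(moves=[[0,0.5,0,0,0,0],[0,1,0,0,0,0],[0,1,0,0,0,0],[0,1,0,0,0,0]])

```text
time_s: 14.7
tool_pos: [0.5164, -0.2168, 0.1222]
tool_rot: [-90.0, 0.0, -98.6]
force: [5.5, -1.6, -5.0]
grip_width: 0.0392
```

Request:
move_arm(moves=[[0.1,0.3,0.3,0,0,0],[0.2,0.7,0.6,0,0,0],[0.2,1,0.6,0,0,0],[0.2,1,0.6,0,0,0],[0.2,1,0.6,0,0,0]])

```text
time_s: 15.12
tool_pos: [0.5162, -0.2169, 0.1212]
tool_rot: [-90.1, 0.0, -98.6]
force: [0.8, 0.2, -3.1]
grip_width: 0.0392
```

```bash
python3 - <<'E'
from h import *
p,d=read_camera("scene"); cv2.imwrite("pics/scene7.png",cv2.resize(p[60:170,240:360,::-1],None,fx=5,fy=5))
delta([.5163,-.2163,.120],-98.5); print(env.get_obs()["wrist_torque"])
E
```

```text
t 15.17 delta [-0.6  1.2 -0.1] [ 0.09 -0.1  -0.04] F [-0.04  0.03 -4.2 ] pos [ 0.5163 -0.2169  0.1212] rot [-9.009e+01  4.000e-02 -9.860e+01] w 0.039
[-0.10657673 -0.12190339 -0.01381132]
```

View pics/scene7.png

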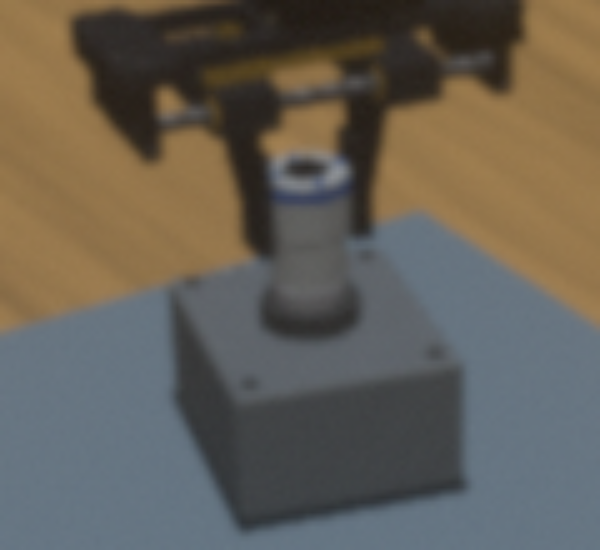

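Request:
move_arm(moves=[[0,0.5,0,0,0,0],[0,1,0,0,0,0],[0,1,0,0,0,0],[0,1,0,0,0,0]])

```text
time_s: 15.5
tool_pos: [0.5168, -0.2172, 0.1206]
tool_rot: [-90.0, 0.0, -98.6]
force: [0.2, 0.6, -1.5]
grip_width: 0.0393
```

Request:
move_arm(moves=[[0,0.5,0,0,0,0],[0,1,0,0,0,0],[0,1,0,0,0,0],[0,1,0,0,0,0]])

```text
time_s: 15.83
tool_pos: [0.517, -0.2173, 0.1199]
tool_rot: [-90.0, 0.0, -98.6]
force: [-0.7, 0.9, 1.8]
grip_width: 0.0394
```

Request:
move_arm(moves=[[0,0.5,0,0,0,0],[0,1,0,0,0,0],[0,1,0,0,0,0],[0,1,0,0,0,0]])

```text
time_s: 16.17
tool_pos: [0.5171, -0.2173, 0.1189]
tool_rot: [-90.0, 0.0, -98.6]
force: [-1.9, 0.9, 5.3]
grip_width: 0.0391
```

Request:
move_arm(moves=[[0,0.5,0,0,0,0],[0,1,0,0,0,0],[0,1,0,0,0,0],[0,1,0,0,0,0]])

```text
time_s: 16.5
tool_pos: [0.5171, -0.2173, 0.1181]
tool_rot: [-90.0, 0.0, -98.6]
force: [-2.8, 0.7, 6.4]
grip_width: 0.0394
```

Request:
move_arm(moves=[[0,-0.7,-0.2,0,0,0],[0,-1.4,-0.3,0,0,0],[0,-2,-0.3,0,0,0],[0,-2.4,-0.3,0,0,0],[0,-2.4,-0.3,0,0,0],[0,-2.4,-0.3,0,0,0]])

```text
time_s: 17.0
tool_pos: [0.517, -0.2173, 0.1199]
tool_rot: [-90.0, -0.0, -98.6]
force: [-0.4, -0.9, 2.8]
grip_width: 0.0394
```

Request:
move_arm(moves=[[0,0,0,0,0,0],[0,0,0,0,0,0],[0,0,0,0,0,0],[0,0,0,0,0,0],[0,0,0,0,0,0],[0,0,0,0,0,0],[0,0,0,0,0,0],[0,0,0,0,0,0],[0,0,0,0,0,0],[0,0,0,0,0,0]], claw=80)

```text
time_s: 17.83
tool_pos: [0.5167, -0.2172, 0.12]
tool_rot: [-90.0, 0.0, -98.6]
force: [0.5, -0.1, -0.0]
grip_width: 0.0797
```

Released; retreat straight up and check.

Request:
move_arm(moves=[[0,-5,0,0,0,0],[0,-20,0,0,0,0],[0,-45,0,0,0,0],[0,-80,0,0,0,0],[10,-110,0,0,0,0],[20,-115,0,0,0,0],[20,-115,0,0,0,0],[20,-115,0,0,0,0]])

```text
time_s: 18.5
tool_pos: [0.5133, -0.2374, 0.2347]
tool_rot: [-90.0, 0.0, -98.7]
force: [0.7, 0.8, 0.0]
grip_width: 0.0799
```

```bash
python3 - <<'E'
from h import *
i=camera_info("wrist"); p,d=read_camera("wrist"); q,_=read_camera("scene"); t,_=read_camera("top")
cv2.imwrite("pics/end.png",np.hstack([cv2.resize(p[110:240,240:400,::-1],(400,325)),cv2.resize(q[60:170,240:375,::-1],(400,325))]))
cv2.imwrite("pics/endtop.png",t[:,:,::-1])
hsv=cv2.cvtColor(p,cv2.COLOR_RGB2HSV)
m=(hsv[...,0]>100)&(hsv[...,0]<125)&(hsv[...,1]>150); m[235:]=0;m[:,:250]=0;m[:,380:]=0
n,l,s,c=cv2.connectedComponentsWithStats(m.astype(np.uint8)); print(s[1:],c[1:])
for zz in (.145,.149): print(proj("wrist",[.5163,-.216,zz],i))
# top face depth
R=np.array(i["R"])
def P(u,v):
    o,dr=ray("wrist",u,v,i); return o+dr*d[v,u]/(R[2]@dr)
u0,v0=proj("wrist",[.5163,-.216,.146],i)
pts=[P(u,v) for u in range(int(u0)-22,int(u0)+23) for v in range(int(v0)-22,int(v0)+23) if hsv[v,u,1]<30 and hsv[v,u,2]>200]
pts=np.array(pts); pts=pts[pts[:,2]>.13]; print(len(pts),np.median(pts,0),pts.mean(0))
A=np.c_[pts[:,:2]-pts[:,:2].mean(0),np.ones(len(pts))]; print("plane",np.linalg.lstsq(A,pts[:,2],rcond=None)[0])
print({n:[np.round(x["point"],4).tolist() for x in models.spot_in(n,"top")[:1]] for n in ["spare","solvent","lens"]}, env.get_obs()["time_s"],env.get_obs()["force"])
E
```

```text
[[309 154  17   2  18]
 [300 156   7   5   9]
 [316 157   3   5  15]
 [328 157   6   4   8]
 [295 163   3   4   5]
 [336 163   4   5   5]
 [340 169   1   1   1]
 [292 173   1   1   1]
 [294 179   5   3  15]
 [335 179   6   3  18]
 [316 198   3   5  15]] [[316.66666667 154.33333333]
 [302.88888889 158.22222222]
 [317.         159.        ]
 [330.375      158.25      ]
 [296.2        164.4       ]
 [337.6        165.        ]
 [340.         169.        ]
 [292.         173.        ]
 [296.         180.        ]
 [337.5        180.        ]
 [317.         200.        ]]
(np.float64(316.271090760058), np.float64(179.28091257312204))
(np.float64(316.2721451063817), np.float64(180.2578903651809))
1035 [ 0.51622342 -0.21435933  0.14536104] [ 0.5162901  -0.21541522  0.14608303]
plane [0.03970125 0.24855326 0.14608303]
{'spare': [[0.6132, 0.2495, 0.036]], 'solvent': [[0.5735, 0.1115, 0.0546]], 'lens': []} 18.8 [-0.17587422 -0.12773146 -0.12485225]
```

View pics/end.png

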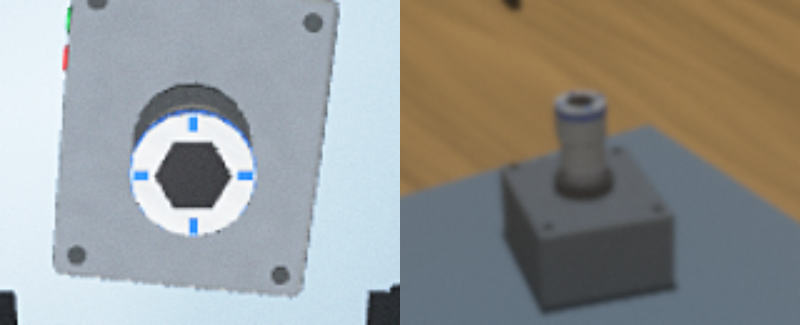

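```bash
python3 - <<'E'
from h import *
i=camera_info("wrist"); p,d=read_camera("wrist"); t,_=read_camera("top"); cv2.imwrite("pics/endtop.png",t[:,:,::-1])
print({n:[np.round(x["point"],4).tolist() for x in models.spot_in(n,"top")[:1]] for n in ["spare","solvent","lens"]})
hsv=cv2.cvtColor(p,cv2.COLOR_RGB2HSV); R=np.array(i["R"])
pts=[]
for u in range(292,342):
  for v in range(156,204):
    if hsv[v,u,1]<30 and hsv[v,u,2]>200:
      o,dr=ray("wrist",u,v,i); pts.append(o+dr*d[v,u]/(R[2]@dr))
pts=np.array(pts); print(np.percentile(pts[:,2],[1,10,50,90,99]))
k=abs(pts[:,2]-np.median(pts[:,2]))<.004; q=pts[k]
A=np.c_[q[:,:2]-q[:,:2].mean(0),np.ones(len(q))]; print(len(q),q.mean(0),np.linalg.lstsq(A,q[:,2],rcond=None)[0])
E
```

```text
{'spare': [[0.6146, 0.2435, 0.0377]], 'solvent': [[0.5726, 0.1093, 0.0524]], 'lens': [[0.7145, 0.0488, 0.0297]]}
[0.07084536 0.14449754 0.14533912 0.14612845 0.14680315]
1065 [ 0.51676464 -0.21549453  0.14533176] [0.00029511 0.00228814 0.14533176]
```

View pics/endtop.png

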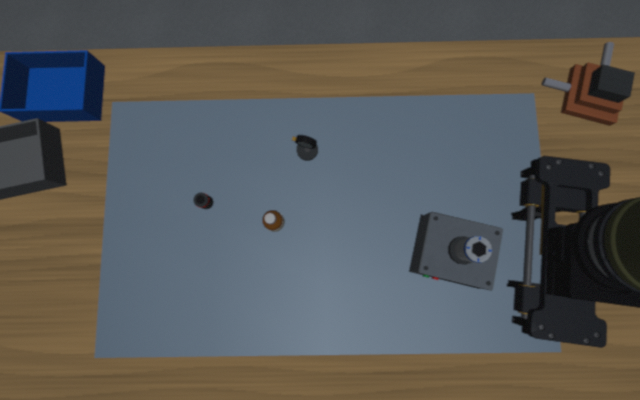

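The socket's top is level, with a tilt of about 0.002 rad. Its lower face is about 90 mm up, and it is centred on the drive. The black socket at (203,200), the bottle at (272,219) and the lens holder at (306,148) have not moved. I'm handing it in.

```bash
python3 -c "
from cell import job,env
print(env.get_obs()['time_s'],job.sign_off())"
```

```text
the job is handed in; nothing more can be done
19.05 None
```

The socket stands fully home on the drive, and I handed the job in at about 19 s of the 67 s allowed; no verdict was reported.

**What I did:** I gripped the socket, turned it by eye to match the brass square using the wrist camera, and lowered it. It went straight over the square, so no turning search was needed. On the way down I took out sideways loads of up to about 5.5 N. The push built to about 6 N net. It then fell sharply as the ball passed the ridge, which I take as the click. After that I pressed it onto the shoulder at about 8.5 N net, eased off, opened the gripper and drew clear.

**Last checks:**
- **Height:** the socket's top face is at about 145.3 mm, so its lower face is about 90 mm up.
- **Tilt:** about 0.002 rad. A first plane fit gave a large slope of about 0.25, but it included background depth readings at the edges; leaving those out gave the small value.
- **Centring:** within about 1 mm of the drive axis.
- **Bystanders:** the black socket, the bottle and the lens holder are where they were, within the accuracy of the measurements. The network missed the lens holder in one picture and found it in the next.
- **Ball and drive travel:** I could not read these joints directly. I judged both from the force curve and the height; the highest push I read, about 8.5 N, is well under the 20 N limit.

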